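# Zero, load and store: fingertip check of a bench balance

### The job

Check the bench balance with the fingertips alone, touching lightly in this order: push in the round key on its key unit so that it stays in, then press the balance's round steel pan down a few millimetres, keep it down for about a second without reaching its stop and let it come back up, and last push in the long bar key so that it stays in. A key counts as in when it is pushed in at least half way; no push need reach a hard stop. Do not push the square key, and leave the brass weights and the gauge where they are.

Things in the scene. Friction and masses are not known exactly. Their poses are not given: they have to be found in the camera images.
- balance: low white bench balance, fixed to the desk, 120 (x) x 120 (y) x 32 mm high without its pan, a black read-out window along its front edge. Origin: centre of its underside, on the desk; x points to its back, y to its left, z up.
- pan_top (a point): centre of the flat top of the balance's round steel pan: a disc 80 mm across and 5 mm thick, 52 mm above the desk when free, over the middle of the balance. It is sprung and goes straight down.
- pan (a joint): how far the pan is pressed down: 0 free to 0.012 m at its stop. It starts to give at about 1 N and sinks 1.4 mm for each further newton (about 4 mm at 4 N, 7 mm at 6 N; stop at about 9.5 N); it comes back up when let go.
- key_unit: the balance's key unit: a flat grey box 85 (x) x 150 (y) x 36 mm high, fixed to the desk, black read-out window at its back and three white keys in a row along its front part, 48 mm apart, on 28x38 mm black plates, 16 mm in front of its centre; which key is left, middle or right changes. Origin: centre of its underside; x points to its back, y to its left, z up.
- round_key_top (a point): centre of the top of the round key: 24 mm across, 49 mm above the desk when out, so 13 mm proud of the unit.
- square_key_top (a point): centre of the top of the square key: 22x22 mm, 49 mm above the desk; not to be pressed.
- bar_key_top (a point): centre of the top of the long bar key: 15 (x) x 33 (y) mm, longer side along the row, 49 mm above the desk when out.
- round_key (a joint): how far the round key is pushed in: 0 out to 0.010 m at its hard stop. It starts to move at about 3 N, goes in 1 mm for each further 0.2 N (about 4 N at 4 mm, 5 N at 9 mm) and stays where it is left. Half way in is enough; it need not reach the stop.
- square_key (a joint): the same for the square key.
- bar_key (a joint): the same for the long bar key.
- weight_big: the biggest brass knobbed weight, right of the balance and the key unit, 32 mm wide, 46 mm tall. Origin: centre of its underside. Leave it alone.
- weight_small: the smallest brass knobbed weight, 20 mm wide, 30 mm tall, between the balance and the key unit. Origin: centre of its underside. Leave it alone.
- weight_mid: brass knobbed weight, 26 mm wide, 36 mm tall, left of the balance and the key unit. Origin: centre of its underside. Leave it alone.
- gauge: grey hand-held gauge lying flat, 102x54x27 mm, right of the balance and the key unit. Origin: centre of its underside. Leave it alone.

How it is judged:
On the way, in this order (a step that is already met when the one before it is completed fails the run):
1. the round key is in (at least 4 mm), the bar key still out, the pan free (value of joint round_key above 0.004 m and value of joint each of bar_key, pan below 0.0015 m), for 0.1 s.
2. the pan is pressed 2 to 10.5 mm down for 0.3 s, the bar key still out (value of joint pan between 0.002 and 0.0105 m and value of joint bar_key below 0.0015 m), for 0.3 s.
3. the pan is back up and the bar key is in (at least 4 mm) (value of joint pan below 0.0015 m and value of joint bar_key above 0.004 m), for 0.1 s.
At the end, for the whole second after the job is handed in: Round key and bar key at least 4 mm in (of 10), square key less than 2 mm in, pan back up (within 1.5 mm), the three weights and the gauge within 15 mm of where they stood (all of step 3 and value of joint round_key above 0.004 m and value of joint square_key below 0.002 m and distance of each of weight_big, weight_small, weight_mid, gauge from where it was at the start of the episode below 0.015 m); the robot touches nothing.
It fails at once if the square key is pushed (value of joint square_key above 0.002 m).
It fails at once if the pan is pressed before the round key is in or after the bar key is in ((value of joint pan above 0.0015 m and value of joint round_key below 0.003 m) or (value of joint pan above 0.0015 m and value of joint bar_key above 0.003 m)).
It fails at once if the pan is driven to its stop (over 10.5 mm down), or the fingers press on anything with more than 30 N (value of joint pan above 0.0105 m or contact force between the fingers and anything else above 30 N).
It fails at once if a weight or the gauge is shifted or lifted by more than 15 mm (distance of any of weight_big, weight_small, weight_mid, gauge from where it was at the start of the episode above 0.015 m).
It also fails if it takes over 69 s, if anything falls off the work surface, if the arm or the gripper's body presses on something with over 40 N, if the wrist force passes 120 N, or if a joint passes its speed limit or range.

### The arm

A 6-joint arm with a two-finger parallel gripper is mounted at the origin on a cart in front of the work surface, level with it; the furniture and walls round the work are solid. World frame = base frame: x ahead of the robot, y to its left, z up, the work surface at z = 0. Lengths are in m, angles in rad, forces in N, time in s.
With the tool pointing down it reaches from about 0.3 to 0.775 m from the base axis. Payload 14.6 kg.
Tool frame: the origin (TCP) lies midway between the tips of the shut fingers; the grasp point (between the pads) lies 19 mm behind it; z points along the fingers, y is the line along which they close (so a half turn about z gives the same grasp; the last joint's range is limited). The gripper opens to 94 mm and grips with 3 to 60 N. Pads are 16 mm wide; open, the fingers measure 119 mm over their backs; the gripper's body (75 mm by 177 mm) begins 78 mm behind the grasp point.
Start: joints at [-1.177, 0.3, 1.521, -0, 1.321, -0.067], TCP at [0.245, -0.493, 0.205] pointing down, gripper open.
Joint ranges: [-3.03, 3.03], [-0.79, 2.21], [0.23, 2.52], [-1.04, 4.18], [0, 3.07], [-2.55, 2.55]. Speed limits (rad/s): [2.22, 2.22, 2.57, 3.14, 3.14, 3.14].

### API

Orientations are given as a 3x3 rotation matrix whose columns are the frame's x, y, z axes.
In Python, from bench import read_state, read_camera, job, spotter gives the robot as it stands.
- The arm moves only by the tool send_rows, never from a script. Its argument "plan" is text: rows parted by semicolons, each of 7 numbers parted by spaces: the shift along the world's x, y, z in m, then the turn, a rotation vector about the world's x, y, z in degrees, then the opening, from 0 (shut) to 1 (fully open). In form: x y z wx wy wz hand; .... A call has 1 to 5 rows; each row is the pose to reach, as a shift and turn from the pose commanded when the call began; what a row does not reach only later rows make up. A row lasts 1/12 s, in which the tool goes at most 41.7 mm and 7.16 degrees, less where a joint would pass 70% of its speed; a pose out of reach is approached as far as the arm can. A call with a gripper value outside its range is refused whole. The fingers move at their own pace and stop on an object; "squeeze" is the grip in N (left out, the last holds). Time passes only in rows, so rows that repeat a pose let the fingers close. It gives the time, the measured TCP pose, the force, the opening and the grip force at its end, in the units of the state.
- read_state(): the state, without advancing time (a new reading comes with each control period).
- read_camera(name): name is "scene" or "top" or "wrist"; returns a dict with "img" (400x640x3 uint8, red, green, blue), "fx", "fy", "cx", "cy" (pixels), "R" (3x3) and "t" (3): a world point X has camera coordinates R X + t; the wrist camera has in their place "mount" (4x4, takes a point from camera to tool coordinates, whose origin is the TCP and whose axes are the flange's). Camera axes: x right, y down, z forward; pixel columns grow to the right and rows downward; lengths in m; the calibration is good to about 2 mm. A picture is of the moment at which its call begins: read the wrist's pose just before it. There is no depth.
- job.hand_in(): hands the job in; it is judged then, once.
Trained networks look in the newest picture that a camera, given by its name, has taken for a name from the list of things; names that differ only in an ending like _2 or _b are one class to them, and where a whole thing is asked for, a point or a joint stands for the part that bears it (a point fixed in the world has none). Each returns a list of dicts, best first, with "conf" (0 to 1); they miss things now and then, are a little off and sometimes report something else, mostly with a low value. They report only what shows in the picture. A call takes as long as a camera call.
- spotter.masks_of(camera, query): "mask" (400x640 bool, what is visible of it) and "bbox" ([left, top, width, height] in pixels, round what is visible of it).
The state is a dict: "time": time; "joint_positions": joint angles; "joint_vel": joint speeds; "joint_torque": joint torques, N m; "tool_pos": TCP position; "ee_rot": TCP orientation; "force": force on the tool from outside, world axes, zero at the start; "wrist_torque": the same for the moment, N m; "opening": opening from 0.0 (shut) to 1.0 (fully open); "grip_force": force on a finger pad.
Only numpy, scipy, OpenCV 4.12 (cv2) and the standard library are available. Lean on these libraries where they do the work, as an engineer would, in place of code of your own. Each camera call takes 0.05 s, during which the arm holds its last target. There are 200 camera calls.

## Working session

There is one attempt and no reset: what is moved stays moved. The work goes in short steps, Python scripts to look and compute and a tool call to move; the robot and the scene stay as the last step left them, time stands still between calls to the robot, and variables do not carry over. Pictures are saved under pics/ and viewed, at most 10 in all, crops included, and the job is handed in when it is done.

Besides the shell and the picture viewer there is one more tool, called after "Emit:" as name(argument=value, ...), one argument or row to a line, values as JSON. send_rows: Moves the arm, as the interface text tells. Its arguments: {"type":"object","properties":{"plan":{"type":"string"},"squeeze":{"type":"number"}},"required":["plan"]}

```bash
mkdir -p pics; cat > h.py <<'E'
import numpy as np, cv2
from bench import read_state, read_camera, job, spotter
def ray(c,u,v,z,st=None):
    d=np.array([(u-c["cx"])/c["fx"],(v-c["cy"])/c["fy"],1.0])
    if "R" in c and c["R"] is not None and "mount" not in c:
        R=np.array(c["R"]);o=-R.T@np.array(c["t"]);w=R.T@d
    else:
        M=np.array(c["mount"]);E=np.array(st["ee_rot"]);w=E@M[:3,:3]@d;o=E@M[:3,3]+np.array(st["tool_pos"])
    return o+w*(z-o[2])/w[2]
def find(cam,c,q,z,st=None):
    for m in spotter.masks_of(cam,q)[:2]:
        if m["conf"]<.2: continue
        k=m["mask"];v,u=np.nonzero(k)
        (cu,cv),_,_=cv2.minAreaRect(np.stack([u,v],1).astype(np.float32))
        print(cam,q,round(m["conf"],2),m["bbox"],[round(u.mean(),1),round(v.mean(),1)],ray(c,u.mean(),v.mean(),z,st).round(4),ray(c,cu,cv,z,st).round(4))
def save(n,im): cv2.imwrite("pics/"+n,cv2.cvtColor(im,cv2.COLOR_RGB2BGR))
E
python3 - <<'E'
from h import *
Z=dict(round_key_top=.049,square_key_top=.049,bar_key_top=.049,pan_top=.052,balance=.03,key_unit=.036,weight_small=.02,weight_big=.03,weight_mid=.02,gauge=.027)
for cam in("top","scene"):
    c=read_camera(cam);save(cam+"0.png",c["img"])
    for q,z in Z.items(): find(cam,c,q,z)
print(read_state()["time"],read_state()["ee_rot"])
E
```

```text
top round_key_top 0.43 [367.3, 218.2, 13.3, 7.5] [np.float64(373.5), np.float64(220.8)] [0.5093 0.1757 0.049 ] [0.5096 0.1753 0.049 ]
top square_key_top 0.44 [329.6, 229.8, 9.8, 6.8] [np.float64(332.8), np.float64(232.9)] [0.4744 0.2639 0.049 ] [0.4744 0.2639 0.049 ]
top bar_key_top 0.67 [345.6, 221.3, 15.2, 12.4] [np.float64(353.4), np.float64(226.7)] [0.4923 0.2195 0.049 ] [0.4926 0.2196 0.049 ]
top pan_top 0.88 [230.8, 192.2, 35.2, 33.0] [np.float64(250.9), np.float64(207.2)] [0.516  0.4504 0.052 ] [0.5154 0.4502 0.052 ]
top balance 0.87 [225.9, 183.9, 54.4, 52.9] [np.float64(252.5), np.float64(210.4)] [0.5138 0.4494 0.03  ] [0.5133 0.4495 0.03  ]
top balance 0.64 [419.1, 194.3, 17.5, 14.1] [np.float64(426.6), np.float64(200.8)] [0.5703 0.0552 0.03  ] [0.5709 0.0547 0.03  ]
top key_unit 0.96 [315.7, 196.8, 71.1, 49.2] [np.float64(350.1), np.float64(220.7)] [0.5077 0.2267 0.036 ] [0.5059 0.2263 0.036 ]
top weight_small 0.43 [298.4, 203.6, 10.5, 9.0] [np.float64(302.3), np.float64(206.6)] [0.5347 0.3376 0.02  ] [0.5348 0.3372 0.02  ]
top weight_big 0.77 [420.4, 190.3, 13.5, 17.2] [n
[... 1119 characters left out ...]
266 0.036]
scene weight_small 0.45 [303.7, 213.0, 7.7, 15.3] [np.float64(307.2), np.float64(221.7)] [0.5292 0.3465 0.02  ] [0.5303 0.3458 0.02  ]
scene weight_big 0.64 [345.3, 174.6, 14.0, 14.9] [np.float64(349.7), np.float64(181.0)] [0.5643 0.066  0.03  ] [0.5655 0.0618 0.03  ]
scene weight_mid 0.85 [250.2, 267.5, 13.4, 21.2] [np.float64(256.6), np.float64(279.5)] [0.4747 0.5922 0.02  ] [0.4751 0.5907 0.02  ]
scene gauge 0.79 [362.9, 181.8, 36.1, 11.6] [np.float64(382.8), np.float64(187.0)] [0.4637 0.0524 0.027 ] [0.4637 0.0514 0.027 ]
1.1 [[ 8.95693291e-01  4.44672382e-01  1.78120925e-05]
 [ 4.44672382e-01 -8.95693291e-01 -4.68366443e-07]
 [ 1.57459022e-05  8.34005830e-06 -1.00000000e+00]]
```

View pics/top0.png

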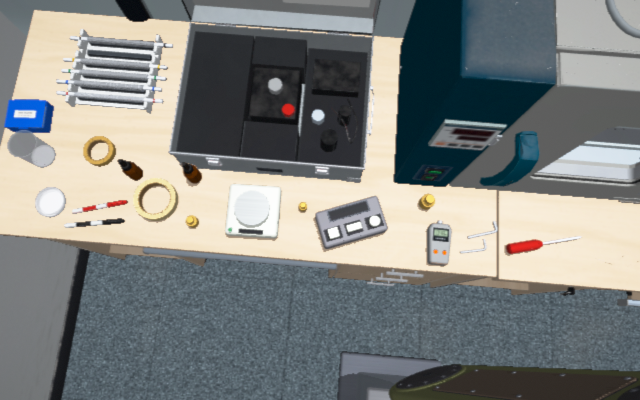

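The top view shows the key unit with square (333,233), bar (354,227) and round (375,221) from left to right. The balance is at (252,210), and the way in front of them is clear. I'll shut the fingers and move in.

Emit:
send_rows(
  plan="0.011 0.04 0 0 0 0 0; 0.022 0.08 0 0 0 0 0; 0.033 0.12 0 0 0 0 0; 0.044 0.16 0 0 0 0 0; 0.055 0.2 0 0 0 0 0",
  squeeze=5,
)

```text
time: 1.52
tool_pos: [0.2995, -0.2908, 0.2054]
ee_rot: [[0.896, 0.444, 0.0], [0.444, -0.896, -0.0], [0.0, 0.0, -1.0]]
force: [0.7, -0.3, -0.0]
opening: 0.681
grip_force: 0.0
```

Emit:
send_rows(
  plan="0.011 0.04 0 0 0 0 0; 0.022 0.08 0 0 0 0 0; 0.033 0.12 0 0 0 0 0; 0.044 0.16 0 0 0 0 0; 0.055 0.2 0 0 0 0 0",
)

```text
time: 1.93
tool_pos: [0.3545, -0.0907, 0.2058]
ee_rot: [[0.896, 0.444, 0.001], [0.444, -0.896, -0.0], [0.001, 0.001, -1.0]]
force: [1.4, 0.1, -0.1]
opening: 0.327
grip_force: 0.0
```

Emit:
send_rows(
  plan="0.011 0.04 0 0 0 0 0; 0.022 0.08 0 0 0 0 0; 0.033 0.12 0 0 0 0 0; 0.044 0.16 0 0 0 0 0; 0.055 0.2 0 0 0 0 0",
)

```text
time: 2.35
tool_pos: [0.4096, 0.1097, 0.2057]
ee_rot: [[0.896, 0.445, 0.001], [0.445, -0.896, 0.0], [0.001, 0.0, -1.0]]
force: [1.2, -0.7, 0.2]
opening: 0.011
grip_force: 0.0
```

Emit:
send_rows(
  plan="0.011 0.04 0 0 0 0 0; 0.022 0.08 0 0 0 0 0; 0.022 0.1 0 0 0 0 0; 0.022 0.1 0 0 0 0 0; 0.022 0.1 0 0 0 0 0",
)

```text
time: 2.77
tool_pos: [0.4313, 0.208, 0.2051]
ee_rot: [[0.895, 0.446, -0.001], [0.446, -0.895, -0.0], [-0.001, 0.0, -1.0]]
force: [0.5, -0.2, 0.4]
opening: 0.005
grip_force: 0.0
```

```bash
python3 - <<'E'
from h import *
st=read_state();c=read_camera("wrist");save("w1.png",c["img"])
print(st["time"],np.round(st["tool_pos"],4),np.round(st["joint_positions"],2),st["opening"],np.round(st["force"],2)); print(np.array(c["mount"]).round(3),c["fx"])
for q,z in dict(round_key_top=.049,square_key_top=.049,bar_key_top=.049,pan_top=.052,key_unit=.036).items(): find("wrist",c,q,z,st)
E
```

```text
2.7667 [0.4313 0.208  0.2051] [ 0.37  0.14  1.72 -0.    1.29  1.48] 0.004672576936629115 [ 0.52 -0.25  0.41]
[[-0.001 -0.971 -0.24   0.07 ]
 [ 1.    -0.001  0.    -0.001]
 [-0.    -0.24   0.971 -0.179]
 [ 0.     0.     0.     1.   ]] 282.5584101863025
wrist round_key_top 0.65 [365.1, 130.9, 19.9, 22.3] [np.float64(373.7), np.float64(142.9)] [0.5108 0.1764 0.049 ] [0.5111 0.1767 0.049 ]
wrist square_key_top 0.6 [285.6, 130.3, 18.1, 16.4] [np.float64(292.6), np.float64(135.5)] [0.4763 0.2643 0.049 ] [0.4763 0.2644 0.049 ]
wrist square_key_top 0.44 [322.2, 131.5, 27.4, 15.9] [np.float64(333.7), np.float64(139.4)] [0.4936 0.2198 0.049 ] [0.4934 0.2198 0.049 ]
wrist bar_key_top 0.7 [319.3, 132.0, 28.1, 15.9] [np.float64(333.5), np.float64(139.4)] [0.4935 0.2199 0.049 ] [0.4935 0.22   0.049 ]
wrist pan_top 0.81 [109.3, 0.0, 75.5, 60.1] [np.float64(148.7), np.float64(26.5)] [0.5101 0.447  0.052 ] [0.5063 0.4472 0.052 ]
wrist key_unit 0.6 [265.8, 86.6, 134.0, 82.1] [np.float64(333.9), np.float64(121.9)] [0.5117 0.2281 0.036 ] [0.5093 0.2264 0.036 ]
```

View pics/w1.png

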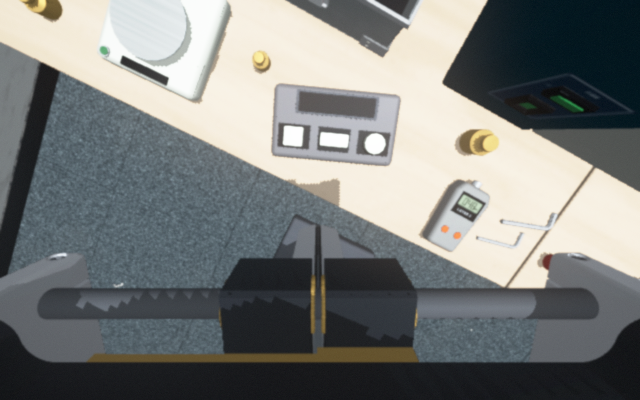

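The wrist view confirms square (293,135), bar (333,139) and round (374,143). Before pressing, I'll zoom in on the fingertips to check their footprint.

```bash
python3 -c "
import cv2;i=cv2.imread('pics/w1.png')[190:370,210:430];cv2.imwrite('pics/w1c.png',cv2.resize(i,None,fx=3,fy=3,interpolation=2))"
```

```text
(no output)
```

View pics/w1c.png

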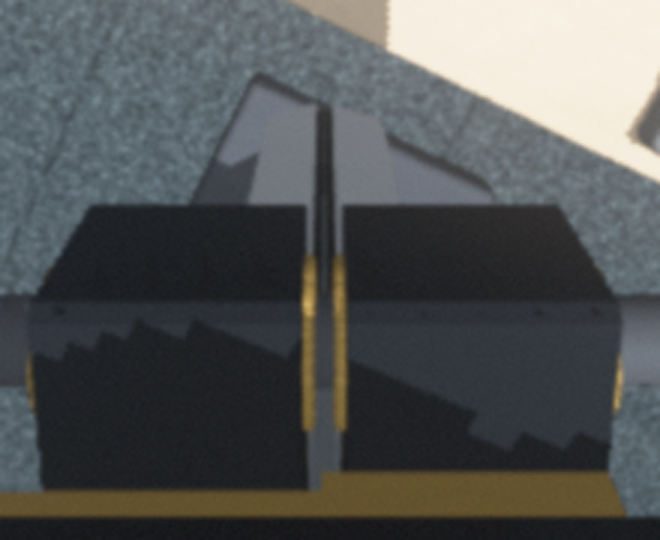

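```bash
python3 - <<'E'
from h import *
st=read_state();c=read_camera("wrist")
print(ray(c,445,82,0,st),ray(c,445,82,.15,st),ray(c,370,50,0,st),ray(c,528,128,0,st))
t=read_camera("top");print(ray(t,398,184,0),ray(t,370,178,0),ray(t,172,152,0))
E
```

```text
[0.62047083 0.12072776 0.        ] [0.57103348 0.16667895 0.15      ] [0.61070849 0.2240987  0.        ] [ 0.62090784 -0.00804349  0.        ]
[0.61352917 0.11702456 0.        ] [0.62260366 0.18414983 0.        ] [0.64661985 0.66407819 0.        ]
```

Emit:
send_rows(
  plan="0.035 -0.014 -0.01 0 0 0 0; 0.07 -0.028 -0.02 0 0 0 0; 0.079 -0.032 -0.055 0 0 0 0; 0.079 -0.032 -0.09 0 0 0 0; 0.079 -0.032 -0.115 0 0 0 0",
)

```text
time: 3.58
tool_pos: [0.5102, 0.1743, 0.0875]
ee_rot: [[0.896, 0.443, -0.002], [0.443, -0.896, -0.001], [-0.002, -0.0, -1.0]]
force: [-0.7, 0.4, -1.3]
opening: 0.008
grip_force: 0.0
```

Emit:
send_rows(
  plan="0 0 -0.018 0 0 0 0; 0 0 -0.036 0 0 0 0; 0 0 -0.036 0 0 0 0; 0 0 -0.036 0 0 0 0",
)

```text
time: 3.92
tool_pos: [0.5104, 0.1751, 0.0544]
ee_rot: [[0.896, 0.444, -0.001], [0.444, -0.896, -0.0], [-0.001, -0.0, -1.0]]
force: [-0.3, -0.4, 0.1]
opening: 0.001
grip_force: 0.0
```

```bash
python3 - <<'E'
from h import *
st=read_state();c=read_camera("wrist");save("w2.png",c["img"][60:320])
print(st["time"],np.round(st["tool_pos"],4),np.round(st["force"],2))
for q,z in dict(round_key_top=.049,square_key_top=.049,bar_key_top=.049).items(): find("wrist",c,q,z,st)
E
```

```text
3.9167 [0.5104 0.1751 0.0544] [-0.34 -0.4   0.07]
wrist round_key_top 0.56 [302.4, 212.2, 34.3, 14.7] [np.float64(320.3), np.float64(220.8)] [0.52   0.1794 0.049 ] [0.5201 0.1797 0.049 ]
wrist square_key_top 0.82 [169.1, 206.8, 31.9, 30.7] [np.float64(184.5), np.float64(220.3)] [0.479  0.2629 0.049 ] [0.4787 0.2632 0.049 ]
wrist bar_key_top 0.85 [225.3, 211.8, 49.8, 29.8] [np.float64(252.6), np.float64(225.7)] [0.4961 0.2196 0.049 ] [0.496  0.2199 0.049 ]
```

View pics/w2.png

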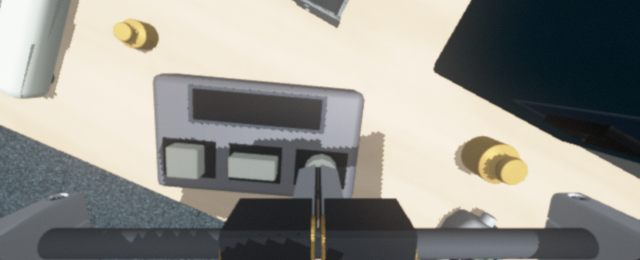

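The tips sit over the round key (crop 320,165). Pressing about 7 mm.

Emit:
send_rows(
  plan="0.001 0.001 -0.005 0 0 0 0; 0.001 0.001 -0.008 0 0 0 0; 0.001 0.001 -0.0105 0 0 0 0; 0.001 0.001 -0.013 0 0 0 0; 0.001 0.001 -0.013 0 0 0 0",
)

```text
time: 4.53
tool_pos: [0.5118, 0.1765, 0.0413]
ee_rot: [[0.896, 0.445, 0.001], [0.445, -0.896, 0.0], [0.001, 0.0, -1.0]]
force: [0.9, 0.9, 1.0]
opening: 0.008
grip_force: 0.9
```

Emit:
send_rows(
  plan="0 0 0 0 0 0 0; 0 0 0 0 0 0 0",
)

```text
time: 4.7
tool_pos: [0.5113, 0.1763, 0.0413]
ee_rot: [[0.896, 0.445, -0.001], [0.445, -0.896, -0.0], [-0.001, -0.0, -1.0]]
force: [1.0, 0.1, 1.5]
opening: 0.003
grip_force: 0.8
```

Emit:
send_rows(
  plan="0 0 -0.0005 0 0 0 0; 0 0 0.02 0 0 0 0; -0.02 0 0.06 0 0 0 0; -0.05 0 0.08 0 0 0 0; -0.05 0 0.08 0 0 0 0",
)

```text
time: 5.12
tool_pos: [0.4597, 0.1768, 0.1254]
ee_rot: [[0.895, 0.445, 0.004], [0.445, -0.895, 0.001], [0.004, 0.001, -1.0]]
force: [0.4, -0.3, 1.0]
opening: 0.009
grip_force: 0.0
```

```bash
python3 - <<'E'
from h import *
st=read_state();c=read_camera("wrist")
print(st["time"],np.round(st["tool_pos"],4),np.round(st["force"],2))
i=c["img"][60:260,160:460];save("w3.png",cv2.resize(i,None,fx=2.5,fy=2.5,interpolation=2))
for q,z in dict(round_key_top=.042,square_key_top=.049,bar_key_top=.049,pan_top=.052).items(): find("wrist",c,q,z,st)
E
```

```text
5.1167 [0.4597 0.1768 0.1254] [ 0.41 -0.33  0.99]
wrist round_key_top 0.62 [332.3, 147.6, 24.5, 26.1] [np.float64(344.9), np.float64(159.1)] [0.5111 0.1757 0.042 ] [0.5112 0.1757 0.042 ]
wrist square_key_top 0.61 [230.1, 137.6, 21.7, 25.3] [np.float64(240.7), np.float64(150.0)] [0.4771 0.2637 0.049 ] [0.4777 0.2637 0.049 ]
wrist bar_key_top 0.81 [272.0, 148.9, 37.8, 17.4] [np.float64(293.1), np.float64(155.4)] [0.4936 0.2198 0.049 ] [0.4935 0.2198 0.049 ]
wrist pan_top 0.6 [1.1, 0.6, 90.8, 51.4] [np.float64(46.4), np.float64(22.9)] [0.5011 0.4408 0.052 ] [0.4983 0.4408 0.052 ]
```

View pics/w3.png

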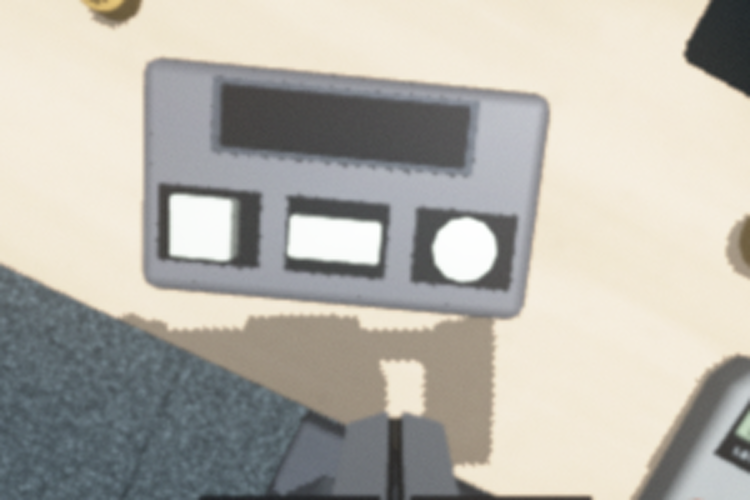

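Round key (crop 465,250) sits flat in its plate and the others still stand proud. Next is the pan.

Emit:
send_rows(
  plan="0.008 0.04 0 0 0 0 0; 0.016 0.08 0 0 0 0 0; 0.024 0.12 0 0 0 0 0; 0.032 0.16 0 0 0 0 0; 0.04 0.2 0 0 0 0 0",
)

```text
time: 5.78
tool_pos: [0.5017, 0.3781, 0.1196]
ee_rot: [[0.896, 0.444, -0.002], [0.444, -0.896, -0.001], [-0.002, 0.0, -1.0]]
force: [0.2, -0.0, 1.7]
opening: 0.007
grip_force: 0.0
```

Emit:
send_rows(
  plan="0.007 0.037 0 0 0 0 0; 0.014 0.074 0 0 0 0 0; 0.014 0.074 -0.03 0 0 0 0; 0.014 0.074 -0.055 0 0 0 0; 0.014 0.074 -0.06 0 0 0 0",
)

```text
time: 6.2
tool_pos: [0.5137, 0.4491, 0.0544]
ee_rot: [[0.895, 0.445, -0.007], [0.445, -0.896, -0.006], [-0.009, 0.002, -1.0]]
force: [0.3, -1.3, -1.4]
opening: 0.007
grip_force: 0.0
```

Emit:
send_rows(
  plan="0 0 0 0 0 0 0; 0 0 0 0 0 0 0",
)

```text
time: 6.37
tool_pos: [0.516, 0.4502, 0.0617]
ee_rot: [[0.896, 0.444, -0.0], [0.444, -0.896, -0.0], [-0.0, 0.0, -1.0]]
force: [0.4, -0.0, -0.0]
opening: 0.001
grip_force: 0.0
```

```bash
python3 - <<'E'
from h import *
st=read_state();c=read_camera("wrist");t=read_camera("top")
print(st["time"],np.round(st["tool_pos"],4),np.round(st["force"],2))
save("w4.png",c["img"])
find("wrist",c,"balance",.032,st)
for q,z in dict(round_key_top=.042,square_key_top=.049,bar_key_top=.049).items(): find("top",t,q,z)
E
```

```text
6.3667 [0.516  0.4502 0.0617] [ 0.42 -0.03 -0.05]
wrist balance 0.75 [116.3, 162.7, 55.6, 38.6] [np.float64(144.8), np.float64(182.6)] [0.4873 0.5822 0.032 ] [0.4869 0.5825 0.032 ]
wrist balance 0.59 [224.0, 124.1, 191.6, 136.1] [np.float64(318.4), np.float64(198.7)] [0.5338 0.46   0.032 ] [0.5208 0.4523 0.032 ]
top round_key_top 0.39 [369.9, 217.6, 9.6, 8.7] [np.float64(373.8), np.float64(221.2)] [0.5099 0.1742 0.042 ] [0.5094 0.1738 0.042 ]
top square_key_top 0.54 [330.9, 227.2, 7.9, 7.3] [np.float64(333.9), np.float64(230.9)] [0.4791 0.2618 0.049 ] [0.48   0.2613 0.049 ]
top bar_key_top 0.69 [369.5, 215.7, 8.5, 11.6] [np.float64(373.9), np.float64(221.2)] [0.5085 0.1749 0.049 ] [0.509  0.1747 0.049 ]
top bar_key_top 0.57 [345.8, 221.4, 15.8, 10.8] [np.float64(353.3), np.float64(226.9)] [0.4919 0.2197 0.049 ] [0.4918 0.2195 0.049 ]
```

View pics/w4.png

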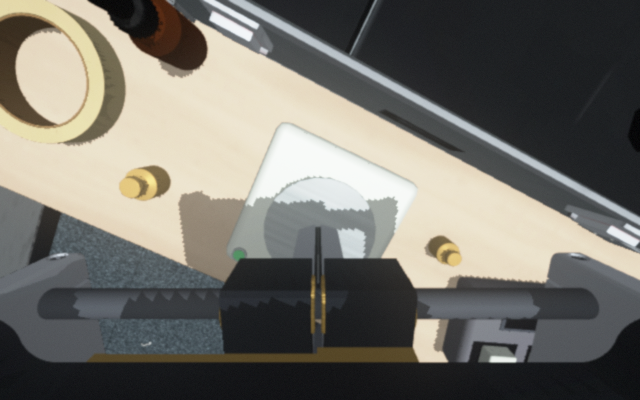

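The tips are over the middle of the pan (about 320,225). Fast moves overshoot, so I'll press slowly.

Emit:
send_rows(
  plan="0 0 -0.003 0 0 0 0; 0 0 -0.006 0 0 0 0; 0 0 -0.008 0 0 0 0; 0 0 -0.0095 0 0 0 0; 0 0 -0.011 0 0 0 0",
)

```text
time: 7.08
tool_pos: [0.5154, 0.4503, 0.0502]
ee_rot: [[0.896, 0.445, -0.0], [0.445, -0.896, -0.0], [-0.001, 0.0, -1.0]]
force: [-2.4, -2.1, 1.9]
opening: 0.004
grip_force: 1.3
```

Emit:
send_rows(
  plan="0 0 -0.0015 0 0 0 0; 0 0 -0.003 0 0 0 0; 0 0 -0.0045 0 0 0 0; 0 0 -0.0045 0 0 0 0; 0 0 -0.0045 0 0 0 0",
)

```text
time: 7.5
tool_pos: [0.5155, 0.4503, 0.0461]
ee_rot: [[0.896, 0.445, -0.0], [0.445, -0.896, -0.0], [-0.0, 0.0, -1.0]]
force: [-2.1, -3.3, 4.9]
opening: 0.003
grip_force: 2.7
```

Emit:
send_rows(
  plan="0 0 0 0 0 0 0; 0 0 0 0 0 0 0; 0 0 0 0 0 0 0; 0 0 0 0 0 0 0; 0 0 0 0 0 0 0",
)

```text
time: 7.92
tool_pos: [0.5155, 0.4503, 0.0462]
ee_rot: [[0.896, 0.445, -0.0], [0.445, -0.896, -0.0], [-0.0, 0.0, -1.0]]
force: [-3.8, -2.1, 5.3]
opening: 0.002
grip_force: 2.7
```

Emit:
send_rows(
  plan="0 0 0 0 0 0 0; 0 0 0 0 0 0 0; 0 0 0 0 0 0 0; 0 0 0 0 0 0 0; 0 0 0 0 0 0 0",
)

```text
time: 8.33
tool_pos: [0.5155, 0.4503, 0.0462]
ee_rot: [[0.896, 0.445, -0.0], [0.445, -0.896, -0.0], [-0.0, 0.0, -1.0]]
force: [-4.1, -2.9, 5.4]
opening: 0.004
grip_force: 2.7
```

The pan is about 6 mm down at 5.4 N and has been held for over a second. Releasing it and going to the bar key.

Emit:
send_rows(
  plan="0 0 0.003 0 0 0 0; 0 0 0.007 0 0 0 0; 0 0 0.02 0 0 0 0; 0 0 0.045 0 0 0 0; 0 0 0.075 0 0 0 0",
)

```text
time: 8.75
tool_pos: [0.5151, 0.45, 0.1211]
ee_rot: [[0.896, 0.445, -0.002], [0.445, -0.896, -0.001], [-0.002, 0.0, -1.0]]
force: [0.0, -0.9, 0.9]
opening: 0.006
grip_force: 0.0
```

Emit:
send_rows(
  plan="-0.004 -0.04 0 0 0 0 0; -0.008 -0.08 0 0 0 0 0; -0.012 -0.12 0 0 0 0 0; -0.016 -0.16 0 0 0 0 0; -0.02 -0.2 0 0 0 0 0",
)

```text
time: 9.17
tool_pos: [0.4953, 0.2488, 0.1219]
ee_rot: [[0.896, 0.445, 0.001], [0.445, -0.896, 0.001], [0.002, 0.0, -1.0]]
force: [1.8, -0.2, -0.1]
opening: 0.008
grip_force: 0.0
```

Emit:
send_rows(
  plan="-0.002 -0.03 0 0 0 0 0; -0.002 -0.03 -0.02 0 0 0 0; -0.002 -0.03 -0.04 0 0 0 0; -0.002 -0.03 -0.055 0 0 0 0; -0.002 -0.03 -0.06 0 0 0 0",
)

```text
time: 9.58
tool_pos: [0.4931, 0.22, 0.0598]
ee_rot: [[0.896, 0.444, -0.002], [0.444, -0.896, -0.001], [-0.002, -0.0, -1.0]]
force: [-1.1, -0.1, -0.4]
opening: 0.01
grip_force: 0.0
```

Emit:
send_rows(
  plan="0 0 0 0 0 0 0; 0 0 0 0 0 0 0",
)

```text
time: 9.75
tool_pos: [0.494, 0.2206, 0.0619]
ee_rot: [[0.896, 0.445, 0.001], [0.445, -0.896, 0.0], [0.001, 0.0, -1.0]]
force: [0.2, -0.2, 0.3]
opening: 0.003
grip_force: 0.0
```

```bash
python3 - <<'E'
from h import *
st=read_state();c=read_camera("wrist")
print(st["time"],np.round(st["tool_pos"],4),np.round(st["force"],2))
save("w5.png",c["img"])
for q,z in dict(round_key_top=.042,square_key_top=.049,bar_key_top=.049).items(): find("wrist",c,q,z,st)
E
```

```text
9.75 [0.494  0.2206 0.0619] [ 0.19 -0.18  0.3 ]
wrist round_key_top 0.8 [366.9, 215.7, 29.8, 33.3] [np.float64(382.8), np.float64(233.1)] [0.5116 0.1766 0.042 ] [0.5116 0.1769 0.042 ]
wrist round_key_top 0.2 [239.2, 209.4, 34.5, 35.1] [np.float64(255.2), np.float64(224.4)] [0.4756 0.2648 0.042 ] [0.4755 0.2648 0.042 ]
wrist square_key_top 0.72 [240.2, 209.3, 31.1, 34.2] [np.float64(255.2), np.float64(224.8)] [0.4781 0.2643 0.049 ] [0.4784 0.2642 0.049 ]
wrist bar_key_top 0.68 [297.2, 218.0, 45.2, 25.2] [np.float64(322.8), np.float64(224.1)] [0.5001 0.2212 0.049 ] [0.4975 0.2212 0.049 ]
```

View pics/w5.png

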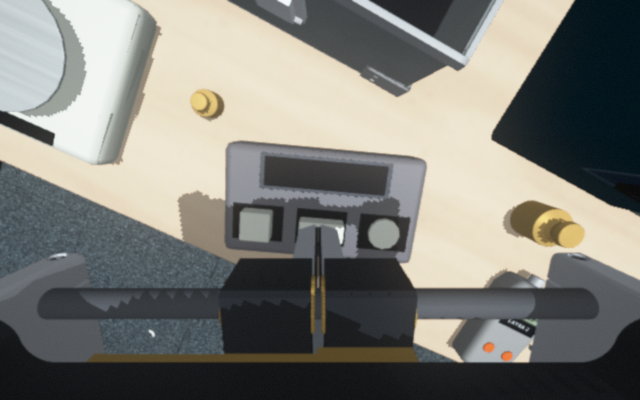

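The tips are over the bar key (322,228), and the round key (383,233) is lower than the square key (255,224). Pressing the bar.

Emit:
send_rows(
  plan="0 0 -0.004 0 0 0 0; 0 0 -0.008 0 0 0 0; 0 0 -0.0105 0 0 0 0; 0 0 -0.013 0 0 0 0; 0 0 -0.0155 0 0 0 0",
)

```text
time: 10.37
tool_pos: [0.4935, 0.2204, 0.0453]
ee_rot: [[0.896, 0.445, -0.0], [0.445, -0.896, -0.0], [-0.0, -0.0, -1.0]]
force: [-3.2, -0.6, 4.5]
opening: 0.007
grip_force: 2.0
```

Emit:
send_rows(
  plan="0 0 -0.0025 0 0 0 0; 0 0 -0.0045 0 0 0 0; 0 0 -0.0045 0 0 0 0; 0 0 -0.0045 0 0 0 0",
)

```text
time: 10.7
tool_pos: [0.4936, 0.2204, 0.0408]
ee_rot: [[0.896, 0.445, 0.0], [0.445, -0.896, 0.0], [0.0, -0.0, -1.0]]
force: [0.0, 0.7, 0.1]
opening: 0.008
grip_force: 0.0
```

Emit:
send_rows(
  plan="0 0 0.02 0 0 0 0; 0 0 0.05 0 0 0 0; -0.03 0 0.08 0 0 0 0; -0.04 -0.03 0.08 0 0 0 0; -0.04 -0.03 0.08 0 0 0 0",
)

```text
time: 11.12
tool_pos: [0.4525, 0.1885, 0.1224]
ee_rot: [[0.896, 0.445, 0.002], [0.445, -0.896, 0.0], [0.002, 0.001, -1.0]]
force: [-1.0, 0.3, 0.1]
opening: 0.003
grip_force: 0.0
```

```bash
python3 - <<'E'
from h import *
st=read_state();c=read_camera("wrist")
print(st["time"],np.round(st["tool_pos"],4),np.round(st["force"],2))
i=c["img"][60:260,160:460];save("w6.png",cv2.resize(i,None,fx=2.5,fy=2.5,interpolation=2))
E
```

```text
11.1167 [0.4525 0.1885 0.1224] [-1.01  0.29  0.06]
```

View pics/w6.png

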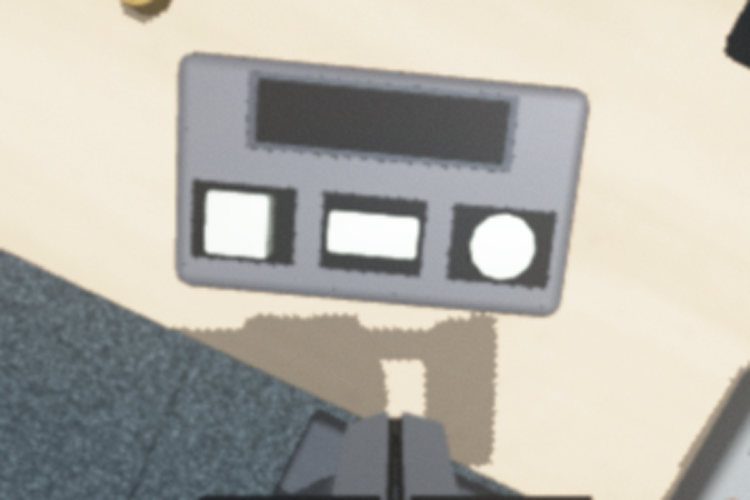

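Bar (372,235) and round (502,247) sit low in their plates, and the square (237,225) is still proud.

```bash
python3 -c "
from bench import job;print(job.hand_in())"
```

```text
the job is handed in; nothing more can be done
None
```

The job is handed in, with no verdict returned. By the tool readings, the round key went in about 8 mm, the pan was held about 6 mm down for over a second and released, then the bar key went in about 8 mm, and nothing else was touched.

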